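# Pack a bearing pair with a separator and fold up the case ends

## Task

Finish packing the bearing pair in the green folding case: lay the red fibre separator squarely on the bright steel plate already in the case, set the dark ribbed plate down gently, rib up, squarely on the separator, and fold both hinged ends of the case fully upright. Lift nothing else out of its place, and leave the canister, gear, awl, cup holder, clamp screw and pin tray where they are.

Things in the scene. Friction and masses are not known exactly. Their poses are not given: they have to be found in the camera images.
- case: Green folding case fixed to the bench. Origin: centre of its underside; x long axis, z up. Floor 106 (x) by 74 (y) mm, its surface 12 mm above the bench; a low sill along each long side, 33 to 37 mm from the centre line, top 16 mm above the bench. Hinge axes of the ends run along y at x = +56 (end_left) and -56 mm (end_right), 12 mm above the bench. Upright ends leave 107 mm between them.
- end_left (a joint): Hinged end at the case's +x side, value in rad: 0 = flat outwards, pi/2 = upright (its stop). Green panel 64 mm wide (case y), 5 mm thick, reaching 46 mm from the hinge axis, with a brass tab in the middle of its free edge. Stiff hinge (0.06 N m): stays where it is left; raising it by the tab takes about 2 N. A pinched tab turns between the pads and lags: go on inwards to the stop.
- end_right (a joint): Hinged end at the case's -x side, the mirror image of end_left, with the same joint values: 0 = lying flat outwards, pi/2 = upright.
- end_left_tab (a point): Centre of the brass tab of end_left: the tab is 18 mm wide (along the case's y), 6 mm thick and 28 mm long, reaching from 46 to 74 mm from the hinge axis; this point is 60 mm from the hinge axis.
- end_right_tab (a point): Centre of the brass tab of end_right, same sizes.
- base_plate: Bright steel base plate, 96 (x) by 52 (y) by 12 (z) mm, about 0.46 kg, flat on top, loose, already lying on the case floor with its long side along the case's. Origin: centre of its underside.
- separator: Stiff red fibre separator sheet, loose, 100 (x) by 60 (y) by 5 (z) mm, about 50 g. Origin: centre of its underside. Starts lying level on a wooden riser block (80 by 36 by 22 mm high, narrower than the sheet, so the sheet overhangs it by 12 mm along both long sides).
- cap_plate: Dark steel cap plate, loose, about 0.52 kg: a plate 96 (x) by 52 (y) by 10 mm with a central rib on top, 56 (x) by 20 (y) mm, from 10 to 30 mm above the underside. Origin: centre of its underside. Starts flat on the bench, rib up.
- canister: loose bystander, leave it alone: brass screw-top canister, 59 mm across, 80 mm high, standing near the far side of the case. Origin: centre of its underside.
- bevel_gear: loose bystander, leave it alone: iron bevel gear, 60 mm across, 28 mm high, near the far side of the case. Origin: centre of its underside.
- awl: loose bystander, leave it alone: awl with black horn handle 75 by 22 by 18 mm and steel spike, 138 mm long in all along its x, lying between the case and the robot. Origin: on its underside near the middle of its length.
- cup_holder: loose bystander, leave it alone: copper cup holder, 54 mm across, 55 mm high, beyond the far end of the separator sheet. Origin: centre of its underside.
- clamp_screw: loose bystander, leave it alone: nickel-plated T-shaped clamp screw, about 70 by 50 by 18 mm, lying beyond the far end of the cap plate. Origin: on its underside near the middle.
- pin_tray: loose bystander, leave it alone: small aluminium tray of pins, 70 by 50 by 20 mm, near the far edge of the work area. Origin: centre of its underside.
Mind the look-alikes: they are no part of the job. Several things have the shape of the separator; the one meant has the colours described above.

How it is judged:
At the end, for the whole second after the job is handed in: Base plate on the case floor within 7 mm of the case centre; separator flat on it, cap plate flat on that, rib up, each within 8 mm of the base plate in x and y; all within 0.12 rad of the case direction, level within 0.06 rad, at rest; both hinged ends above 1.45 rad (x of base_plate in the frame of case between -0.007 and 0.007 m and y of base_plate in the frame of case between -0.007 and 0.007 m and x of separator in the frame of base_plate between -0.008 and 0.008 m and y of separator in the frame of base_plate between -0.008 and 0.008 m and x of cap_plate in the frame of base_plate between -0.008 and 0.008 m and y of cap_plate in the frame of base_plate between -0.008 and 0.008 m and z of base_plate in the frame of case between 0.009 and 0.015 m and z of separator in the frame of base_plate between 0.0095 and 0.0145 m and z of cap_plate in the frame of separator between 0.003 and 0.0075 m and angle between the x axis of each of base_plate, separator, cap_plate and the x axis of case, either way round below 0.12 rad and angle between each of base_plate, separator, cap_plate's own z axis and vertical below 0.06 rad and linear speed of each of base_plate, separator, cap_plate below 0.02 m/s and value of joint each of end_left, end_right above 1.45 rad); the robot touches nothing.
It fails at once if the canister, gear, awl, cup holder, clamp screw or pin tray is moved more than 25 mm (distance of any of canister, bevel_gear, awl, cup_holder, clamp_screw, pin_tray from where it was at the start of the episode above 0.025 m).
It fails at once if the cap plate is dropped (falls free of the fingers at over 0.45 m/s, about 10 mm) or slammed on the separator with over 120 N ((contact force between cap_plate and the fingers below 0.05 N and linear speed of cap_plate above 0.45 m/s) or contact force between cap_plate and separator above 120 N).
It fails at once if the base plate is lifted out of its place in the case (height (world z) of base_plate above 0.03 m).
It also fails if it takes over 70 s, if anything falls off the work surface, if the arm or the gripper's body presses on something with over 40 N, if the wrist force passes 120 N, or if a joint passes its speed limit or range.

## Robot

A 6-joint arm with a two-finger parallel gripper is mounted at the origin on the work surface. World frame = base frame: x ahead of the robot, y to its left, z up, the work surface at z = 0. Lengths are in m, angles in rad, forces in N, time in s.
With the tool pointing down it reaches from about 0.2 to 0.875 m from the base axis. Payload 3.4 kg.
Tool frame: the origin (TCP) lies midway between the tips of the shut fingers; the grasp point (between the pads) lies 19 mm behind it; z points along the fingers, y is the line along which they close (so a half turn about z gives the same grasp; the last joint's range is limited). The gripper opens to 94 mm and grips with 3 to 60 N. Pads are 16 mm wide; open, the fingers measure 119 mm over their backs; the gripper's body (75 mm by 177 mm) begins 78 mm behind the grasp point.
Start: joints at [-1.453, 0.276, 1.505, -0, 1.361, -0.121], TCP at [0.136, -0.559, 0.205] pointing down, gripper open.
Joint ranges: [-2.89, 2.89], [-0.75, 2.08], [0.22, 2.7], [-1.18, 4.32], [0.11, 2.71], [-2.7, 2.7]. Speed limits (rad/s): [2.57, 2.57, 3.14, 3.14, 3.14, 3.14].

## Interface

Orientations are given as [roll, pitch, yaw] about the fixed x, y, z axes, in that order (R = Rz(yaw) Ry(pitch) Rx(roll)).
In Python, from rig import * gives the robot as it stands.
- The arm moves only by the shell command python3 -m handwheel 'ROWS' [OPENING]. ROWS is JSON, a list of rows, each a list of 2 entries, a list of its own where there are three numbers: the shift along the tool's x, y, z normalised to -1 to 1, where 1 is 0.025 m, then the turn, a rotation vector about the tool's x, y, z normalised to -1 to 1, where 1 is 45 degrees. In form: [[[tx, ty, tz], [rx, ry, rz]], ...]. A call has 1 to 5 rows; each row shifts and turns the commanded pose from where the row before left it, along the tool's axes as they then stand; what a row does not reach is not made up. A row lasts 1/12 s, in which the tool goes at most 41.7 mm and 7.16 degrees, less where a joint would pass 70% of its speed; a pose out of reach is approached as far as the arm can. A call with a number of a shift or a turn outside -1 to 1 is refused whole. A call with a gripper value outside its range is refused whole. OPENING is the finger opening in mm, from 0 to 94, set as the call begins (- or left out, the last holds). The fingers move at their own pace and stop on an object; the grip force is fixed at half the most. Time passes only in rows, so rows that do not move let the fingers close. It gives the time, the measured TCP pose, the force, the opening and the grip force at its end, in the units of the state.
- state(): the state, without advancing time (a new reading comes with each control period).
- snapshot(name): name is "side" or "top" or "wrist"; returns a dict with "color" (480x640x3 uint8, blue, green, red), "range_z" (480x640 float32, m along the optical axis (not along the pixel's ray), 0 where there is no reading), "K" (3x3 intrinsics, pixels), "T" (4x4, takes a point from camera to world coordinates). Camera axes: x right, y up, looking along -z (the intrinsics and any distortion apply to the point x, -y, -z); pixel columns grow to the right and rows downward; lengths in m; the calibration is good to about 2 mm. A picture is of the moment at which its call begins.
- sign_off(): hands the job in; it is judged then, once.
The state is a dict: "time": time; "qpos": joint angles; "qvel": joint speeds; "joint_torque": joint torques, N m; "ee_pos": TCP position; "ee_rot": TCP orientation; "wrist_force": force on the tool from outside, world axes, zero at the start; "wrist_torque": the same for the moment, N m; "opening": finger opening in m; "grip_force": force on a finger pad.
Only numpy, scipy, OpenCV 4.12 (cv2) and the standard library are available. Lean on these libraries where they do the work, as an engineer would, in place of code of your own. Each camera call takes 0.05 s, during which the arm holds its last target. There are 200 camera calls.

## Working session

There is one attempt and no reset: what is moved stays moved. The work goes in short steps, Python scripts to look and compute and a shell command to move; the robot and the scene stay as the last step left them, time stands still between calls to the robot, and variables do not carry over. Pictures are saved under pics/ and viewed, at most 11 in all, crops included, and the job is handed in when it is done.

```bash
mkdir -p pics; ls; python3 - <<'E'
from rig import *
import cv2,numpy as np
s=state();print(s)
for n in("top","side"):
    d=snapshot(n);cv2.imwrite(f"pics/{n}0.png",d["color"]);np.savez(f"{n}0.npz",**d);print(n,d["K"],d["T"],(d["range_z"]>0).mean())
E
```

```text
pics
{'time': 0.0, 'qpos': array([-1.45297138e+00,  2.76553012e-01,  1.50611496e+00, -1.94614209e-05,
        1.36067220e+00, -1.20975822e-01]), 'qvel': array([ 0.00111005, -0.00019749, -0.00012663,  0.00110422,  0.00028275,
       -0.00055776]), 'joint_torque': array([ 1.18011167e-04, -4.04583836e+01, -2.37226653e+01,  7.01379217e-02,
        3.44057218e-02, -1.30501894e-04]), 'ee_pos': array([ 0.13594392, -0.55812336,  0.20463592]), 'ee_rot': array([-3.13985562e+00, -1.92004147e-04,  2.38804673e-01]), 'wrist_force': array([ 0.6938937 ,  0.21916473, -0.07823327]), 'wrist_torque': array([0.04437068, 0.02043558, 0.01557136]), 'grip_force': 0.0, 'opening': 0.09383827025559524}
top [[612.13996571   0.         313.35118962]
 [  0.         612.13996571 241.32269373]
 [  0.           0.           1.        ]] [[-3.24937288e-04  9.83170397e-01 -1.82690625e-01  3.32705894e-01]
 [-9.99991002e-01  4.53256562e-04  4.21785626e-03  5.92873205e-02]
 [ 4.22967714e-03  1.82690352e-01  9.83161403e-01  1.27662808e+00]
 [ 0.00000000e+00  0.00000000e+00  0.00000000e+00  1.00000000e+00]] 0.9958756510416666
side [[442.44279171   0.         319.74582918]
 [  0.         442.44279171 239.21952577]
 [  0.           0.           1.        ]] [[ 0.96563644  0.17005314 -0.19654055  0.37729514]
 [-0.25951766  0.59008115 -0.76449645 -0.62507039]
 [-0.01403015  0.78923138  0.61393565  0.59493205]
 [ 0.          0.          0.          1.        ]] 0.9959505208333334
```

View pics/top0.png

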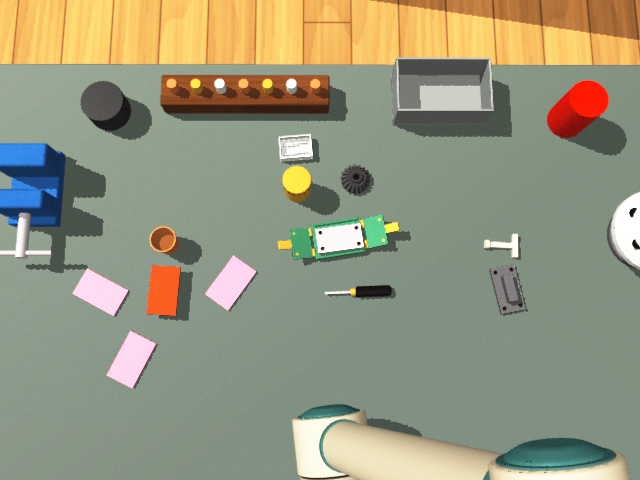

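View pics/side0.png

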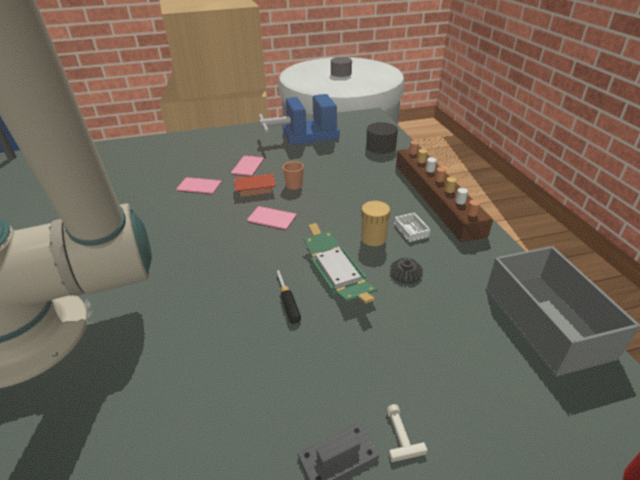

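Top view: red separator at (164,291), case with bright plate at (339,238) and tabs at (285,244) and (392,227), cap plate at (508,290). The side view agrees: separator (254,184), case (337,266), cap (338,455).

```bash
cat > h.py <<'E'
import cv2,numpy as np
def cloud(d):
    h,w=d["range_z"].shape;u,v=np.meshgrid(np.arange(w),np.arange(h));z=d["range_z"];K=d["K"]
    p=np.stack([(u-K[0,2])/K[0,0]*z,-(v-K[1,2])/K[1,1]*z,-z],-1)
    return p@d["T"][:3,:3].T+d["T"][:3,3]
def rect(p):
    (c,s,a)=cv2.minAreaRect((p[:,:2]*1000).astype(np.float32)); b=cv2.boxPoints((c,s,a))
    e=[b[1]-b[0],b[2]-b[1]];l=max(e,key=np.linalg.norm);ang=np.arctan2(l[1],l[0])
    return np.round(c,1),np.round(sorted(s),1),round((ang+np.pi/2)%np.pi-np.pi/2,3)
def masks(d):
    hsv=cv2.cvtColor(d["color"],cv2.COLOR_BGR2HSV).astype(int);H,S,V=hsv[...,0],hsv[...,1],hsv[...,2]
    return dict(red=((H<10)|(H>174))&(S>190)&(V>90),green=(H>50)&(H<85)&(S>140),white=(S<40)&(V>190),yellow=(H>18)&(H<32)&(S>150),dark=(S<60)&(V<110))
E
python3 - <<'E'
from h import *
boxes={'top':dict(red=(140,255,190,325),green=(270,205,405,265),white=(308,215,372,258),dark=(488,262,530,318),tabL=(275,236,294,252),tabR=(384,218,402,236)),
'side':dict(red=(225,165,280,200),green=(295,215,385,310),white=(310,240,365,290),dark=(295,425,382,480),tabL=(303,218,323,238),tabR=(353,286,378,305))}
for n in boxes:
    d=dict(np.load(n+"0.npz"));P=cloud(d);M=masks(d)
    b=P[330:360,220:280] if n=='top' else P[330:360,200:260]
    print(n,'bench',np.median(b[...,2]))
    for k,(a,t,r,bt) in boxes[n].items():
        m=np.zeros(P.shape[:2],bool);m[t:bt,a:r]=1
        m&=M['yellow' if k[:3]=='tab' else k]
        if k=='dark': m&=P[...,2]>.006
        p=P[m]; 
        if len(p)<5: print(k,len(p));continue
        print(k,len(p),rect(p),'med',np.round(np.median(p,0)*1000,1),'z%',np.round(np.percentile(p[:,2]*1000,[5,50,95]),1))
        if k=='dark':
            q=p[p[:,2]>.025]; print(' rib',len(q),rect(q),np.median(q[:,2]))
        if k=='red':
            q=p[p[:,2]>.023]; print(' top',len(q),rect(q),np.median(q[:,2]))
E
```

```text
top bench 0.0012386199903945405
red 1404 (array([428.9, 222.1]), array([106.6, 362.9]), np.float32(1.323)) med [462.9 360.3  28.4] z% [24.3 28.4 32.6]
 top 1386 (array([428.7, 221.3]), array([106.6, 361.2]), np.float32(1.323)) 0.028410824345758368
green 755 (array([480.6, -14.3]), array([196.5, 265.6]), np.float32(0.175)) med [571.8  52.5  21.6] z% [11.6 21.6 31.6]
white 1087 (array([469.4,   4.1]), array([101. , 277.1]), np.float32(-0.034)) med [572.5   0.6  25.4] z% [21.3 25.4 29.8]
dark 339 (array([ 426.9, -155.1]), array([ 98.5, 457.9]), np.float32(-1.369)) med [ 457.2 -354.5   12.4] z% [ 7.5 12.4 30.1]
 rib 39 (array([ 413.7, -146.8]), array([ 52.6, 439.7]), np.float32(-1.315)) 0.029607868054697173
tabL 111 (array([451.6,  92.1]), array([ 26.6, 246. ]), np.float32(0.196)) med [556.7 112.3  37.4] z% [31.2 37.4 42.8]
tabR 116 (array([469.2, -35.3]), array([ 27.6, 330.9]), np.float32(-0.523)) med [ 592.6 -107.2   37.3] z% [30.8 37.3 43. ]
side bench -0.0009088480542083222
red 0
green 0
white 726 (array([ 499.5, -292.3]), array([ 77.2, 704.8]), np.float32(1.328)) med [571.8  -4.4  23.1] z% [21.6 23.1 24.8]
dark 2651 (array([ 450.9, -473. ]), array([106.3, 320.8]), np.float32(1.44)) med [ 464.7 -356.7   10.2] z% [ 7.9 10.2 30.2]
 rib 665 (array([ 414.1, -472.2]), array([ 54.4, 309.8]), np.float32(1.161)) 0.029308646034648778
tabL 0
tabR 0
```

```bash
cat >> h.py <<'E'
def onplane(d,m,z):
    # largest blob of the mask, its pixels cast to the height z
    n,l,st,_=cv2.connectedComponentsWithStats(m.astype(np.uint8));i=1+np.argmax(st[1:,4]);v,u=np.nonzero(l==i);K=d["K"]
    r=np.stack([(u-K[0,2])/K[0,0],-(v-K[1,2])/K[1,1],-np.ones(len(u))],-1)@d["T"][:3,:3].T
    c=d["T"][:3,3];return c+r*((z-c[2])/r[:,2])[:,None]
E
python3 - <<'E'
from h import *
boxes={'top':dict(red=(140,255,190,325),green=(270,205,405,265),white=(308,215,372,258),dark=(488,262,530,318),tabL=(275,236,294,252),tabR=(384,218,402,236)),
'side':dict(red=(225,165,280,200),green=(295,215,385,310),white=(310,240,365,290),dark=(295,425,382,480),tabL=(303,218,323,238),tabR=(353,286,378,305))}
for n in boxes:
    d=dict(np.load(n+"0.npz"));P=cloud(d)
    hsv=cv2.cvtColor(d["color"],cv2.COLOR_BGR2HSV).astype(int);H,S,V=hsv[...,0],hsv[...,1],hsv[...,2]
    R=dict(top=dict(red=(164,291),green=(299,243),white=(339,238),dark=(500,300),tabL=(285,245),tabR=(392,227)),side=dict(red=(255,185),green=(320,245),white=(337,266),dark=(320,465),tabL=(314,230),tabR=(366,297)))[n]
    for k,(a,t,r,bt) in boxes[n].items():
        u,v=R[k];ref=hsv[v,u]
        m=np.zeros(P.shape[:2],bool);m[t:bt,a:r]=1
        dh=abs((H-ref[0]+90)%180-90)
        m&=(d["range_z"]>0)
        if k=='dark': m&=(P[...,2]>.006)&(S<70)&(V<140)
        elif k=='white': m&=(S<60)&(V>140)
        else: m&=(dh<10)&(S>90)
        p=P[m]; zm=np.median(p[:,2])
        print(n,k,ref,len(p),'med',np.round(np.median(p,0)*1000,1),'z%',np.round(np.percentile(p[:,2]*1000,[5,25,50,75,95]),1),'depthrect',rect(p))
        z={'red':.027,'white':.024,'dark':.010}.get(k,zm)
        print('    plane',rect(onplane(d,m,z)))
        if k=='dark':
            q=P[m&(P[...,2]>.025)]; print(' rib',len(q),rect(q),np.median(q,0))
        if k in('green',):
            # height profile along the case axis
            c=np.array([.5725,-.002]);ax=np.array([-.16,.987]);ax/=np.hypot(*ax)
            s=(p[:,:2]-c)@ax*1000
            for lo in range(-110,111,10):
                q=(s>=lo)&(s<lo+10)
                if q.sum()>4: print('   s',lo+5,q.sum(),np.round(np.median(p[q,2])*1000,1))
    im=cv2.resize(d["color"][200:275,262:412] if n=='top' else d["color"][210:320,285:395],None,fx=5 ,fy=5,interpolation=cv2.INTER_CUBIC)
    cv2.imwrite(f"pics/{n}_case.png",im)
E
```

```text
top red [  9 225 251] 1474 med [463.3 360.6  28.2] z% [23.6 26.5 28.2 30.  32.4] depthrect (array([465.9, 364.5]), array([ 69.2, 104.9]), np.float32(-0.065))
    plane (array([463.7, 360.9]), array([ 61.3, 101. ]), np.float32(-0.06))
top green [ 72 139 161] 1664 med [574.5   8.2  20.9] z% [10.7 16.4 20.9 26.1 31.4] depthrect (array([576.4,   3.3]), array([ 79.3, 199.2]), np.float32(-1.4))
    plane (array([588.2, -75.1]), array([43.5, 66. ]), np.float32(0.161))
   s -95 64 30.2
   s -85 126 27.8
   s -75 154 24.6
   s -65 153 20.9
   s -55 79 17.9
   s -45 40 14.8
   s -35 41 16.0
   s -25 44 15.8
   s -15 45 15.4
   s -5 42 15.8
   s 5 46 15.1
   s 15 44 15.1
   s 25 44 15.1
   s 35 46 15.3
   s 45 45 15.5
   s 55 96 13.3
   s 65 98 18.8
   s 75 145 21.7
   s 85 144 25.1
   s 95 123 29.3
   s 105 45 30.5
top white [ 15   2 252] 1496 med [580.2   4.6  24.3] z% [-0.8  6.5 24.3 26.4 29.1] depthrect (array([582.3,  -1.4]), array([ 93. , 134.9]), np.float32(1.554))
    plane (array([573.5,   0.8]), array([53.1, 96.9]), np.float32(-1.43))
top dark [  5  11 135] 1144 med [ 466.6 -344.5   1
[... 431 characters left out ...]
), np.float32(-1.351))
    plane (array([556.4, 113.3]), array([18.8, 26.7]), np.float32(-1.561))
top tabR [ 29 171 255] 121 med [ 593.1 -107.    37.2] z% [ 3.3 34.3 37.2 39.5 42.5] depthrect (array([ 597.1, -107.6]), array([26.7, 29. ]), np.float32(-1.419))
    plane (array([ 593.2, -107.6]), array([19.7, 28.6]), np.float32(-1.398))
side red [  6 152 173] 714 med [460.3 346.4  24.9] z% [ 1.3 15.  24.9 26.  27.1] depthrect (array([464.9, 383.9]), array([103.8, 117. ]), np.float32(1.508))
    plane (array([460.7, 343. ]), array([ 93.3, 100. ]), np.float32(-0.057))
  return _methods._mean(a, axis=axis, dtype=dtype,
  ret = ret.dtype.type(ret / rcount)
  ret = um.true_divide(
Traceback (most recent call last):
IndexError: index -1 is out of bounds for axis 0 with size 0
```

View pics/top_case.png

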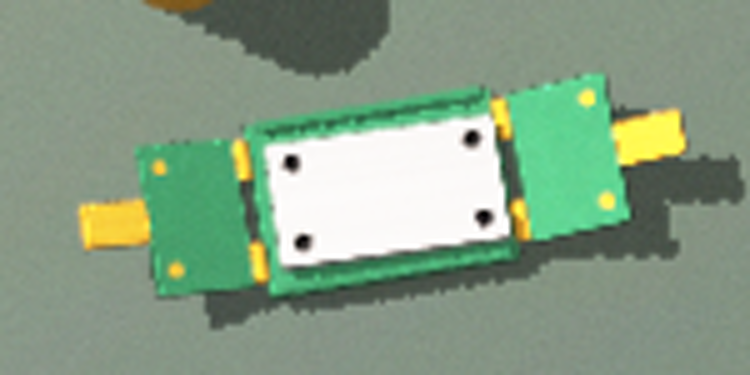

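The crop shows both ends half-raised (about 0.37 rad) and the plate nearly central. From the tabs the case centre is about (0.575, 0.003), long axis −1.407 rad. The separator is at (0.464, 0.361), yaw −0.06, and the cap at (0.468, −0.348), yaw about 0.2. I'm moving to the separator first.

```bash
cat > go.py <<'E'
# how far to a target x y z yaw, tool down, in handwheel units (after turning to the yaw)
import sys,numpy as np
from scipy.spatial.transform import Rotation as Ro
from rig import *
x,y,z,w=map(float,sys.argv[1:5]);s=state()
R0=Ro.from_euler('xyz',s["ee_rot"]);R1=Ro.from_euler('xyz',[np.pi,0,w])
print('t',round(s["time"],2),'pos',s["ee_pos"].round(4),'rot',s["ee_rot"].round(3),'open',round(s["opening"]*1e3,1),'grip',round(s["grip_force"],1),'F',s["wrist_force"].round(1))
print('turn',((R0.inv()*R1).as_rotvec()/(np.pi/4)).round(3),'then shift',(R1.inv().apply(np.array([x,y,z])-s["ee_pos"])/.025).round(2))
E
T='[[0,0,0],[0,0,0.127]]'
python3 -m handwheel '[[[0,0,0],[0,0,0.127]],[[0,0,0],[0,0,0.127]],[[0,0,0],[0,0,0.127]]]' 80
for i in 1 2 3 4 5 6 7 8; do python3 -m handwheel '[[[0.272,-0.937,0],[0,0,0]],[[0.272,-0.937,0],[0,0,0]],[[0.272,-0.937,0],[0,0,0]],[[0.272,-0.937,0],[0,0,0]],[[0.272,-0.937,0],[0,0,0]]]' >>log.txt; done
python3 -m handwheel '[[[0,0,0.8],[0,0,0]],[[0,0,0.8],[0,0,0]],[[0,0,0],[0,0,0]],[[0,0,0],[0,0,0]]]'
python3 go.py .464 .361 .018 -.06
python3 - <<'E'
from rig import *;import cv2,numpy as np
d=snapshot("wrist");cv2.imwrite("pics/w1.png",d["color"]);np.savez("w1.npz",**d)
E
```

```text
time: 0.35
ee_pos: [0.136, -0.5583, 0.2049]
ee_rot: [-3.14, 0.0, -0.065]
wrist_force: [-0.8, 0.7, 0.4]
opening: 0.0811
grip_force: 0.0
time: 4.02
ee_pos: [0.4631, 0.3596, 0.1642]
ee_rot: [3.139, 0.003, -0.06]
wrist_force: [0.7, -0.8, -0.7]
opening: 0.08
grip_force: 0.0
t 4.02 pos [0.4631 0.3596 0.1642] rot [ 3.139e+00  3.000e-03 -6.000e-02] open 80.0 grip 0.0 F [ 0.7 -0.8 -0.7]
turn [ 0.003  0.004 -0.   ] then shift [ 0.03 -0.06  5.85]
```

View pics/w1.png

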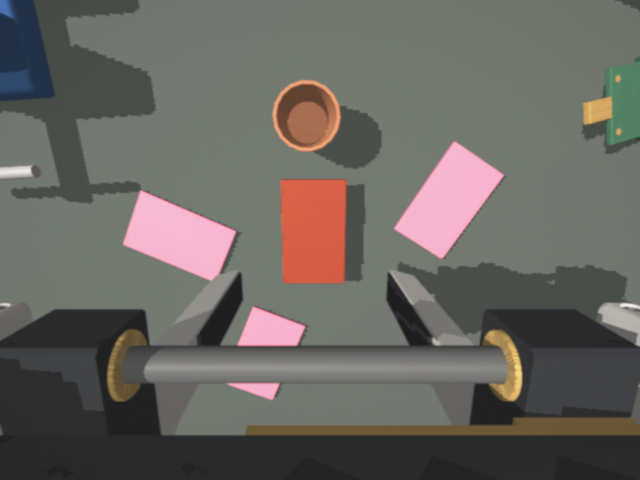

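The wrist view shows the red sheet with corners (281,180), (346,180), (345,283), (283,283), squarely between the fingers and clear of the pink sheets. I'll use it to cross-check position and height.

```bash
python3 - <<'E'
from h import *
d=dict(np.load("w1.npz"));m=masks(d)['red'];m[:175]=0;m[290:]=0
hsv=cv2.cvtColor(d["color"],cv2.COLOR_BGR2HSV).astype(int);m&=(np.arange(640)[None]>275)&(np.arange(640)[None]<352)
P=cloud(d);print(m.sum(),rect(onplane(d,m,.027)),np.percentile(P[m&(d["range_z"]>0)][:,2],[10,50,90]))
E
```

```text
Traceback (most recent call last):
  File "h.py", line 15, in onplane
    n,l,st,_=cv2.connectedComponentsWithStats(m.astype(np.uint8));i=1+np.argmax(st[1:,4]);v,u=np.nonzero(l==i);K=d["K"]
                                                                      ~~~~~~~~~^^^^^^^^^^
ValueError: attempt to get argmax of an empty sequence
```

```bash
sed -i 's/(S>190)&(V>90)/(S>140)\&(V>90)/' h.py; python3 - <<'E'
from h import *
d=dict(np.load("w1.npz"));m=masks(d)['red'];m[:175]=0;m[290:]=0
m&=(np.arange(640)[None]>275)&(np.arange(640)[None]<352)
P=cloud(d);print(m.sum(),rect(onplane(d,m,.027)),np.percentile(P[m&(d["range_z"]>0)][:,2],[10,50,90]))
E
```

```text
6485 (array([462.1, 360.1]), array([59.4, 98.5]), np.float32(-0.059)) [0.02709097 0.02799821 0.0288823 ]
```

Both views agree, with the sheet's top at about 27.5 mm. Now descend and grip.

```bash
python3 -m handwheel '[[[0,-0.03,1],[0,0,0]],[[0,0,1],[0,0,0]],[[0,0,1],[0,0,0]],[[0,0,1],[0,0,0]],[[0,0,0.8],[0,0,0]]]' >>log.txt
python3 -m handwheel '[[[0,0,0.5],[0,0,0]],[[0,0,0.4],[0,0,0]],[[0,0,0.15],[0,0,0]],[[0,0,0],[0,0,0]],[[0,0,0],[0,0,0]]]'
python3 -m handwheel '[[[0,0,0],[0,0,0]],[[0,0,0],[0,0,0]],[[0,0,0],[0,0,0]],[[0,0,0],[0,0,0]],[[0,0,0],[0,0,0]]]' 50
python3 -m handwheel '[[[0,0,-0.1],[0,0,0]],[[0,0,-0.4],[0,0,0]],[[0,0,-0.5],[0,0,0]],[[0,0,-0.8],[0,0,0]],[[0,0,-0.8],[0,0,0]]]'
python3 go.py .574 .002 .070 1.734
```

```text
time: 4.9
ee_pos: [0.465, 0.3613, 0.0202]
ee_rot: [-3.141, -0.002, -0.061]
wrist_force: [0.1, 0.9, 0.3]
opening: 0.0799
grip_force: 0.0
time: 5.32
ee_pos: [0.4645, 0.361, 0.0198]
ee_rot: [-3.141, -0.001, -0.06]
wrist_force: [-0.1, -0.1, 3.7]
opening: 0.059
grip_force: 30.0
time: 5.73
ee_pos: [0.4637, 0.3606, 0.0849]
ee_rot: [3.141, 0.001, -0.06]
wrist_force: [0.1, 0.3, 0.9]
opening: 0.0595
grip_force: 30.0
t 5.73 pos [0.4637 0.3606 0.0849] rot [ 3.141e+00  1.000e-03 -6.000e-02] open 59.5 grip 30.0 F [0.1 0.3 0.9]
turn [-1.000e-03  2.000e-03 -2.285e+00] then shift [-14.87   2.02   0.59]
```

```bash
for i in 1 2 3; do python3 -m handwheel '[[[0,0,-0.1],[0,0,-0.143]],[[0,0,-0.1],[0,0,-0.143]],[[0,0,-0.1],[0,0,-0.143]],[[0,0,-0.1],[0,0,-0.143]],[[0,0,-0.1],[0,0,-0.143]]]' >>log.txt; done
python3 -m handwheel '[[[0,0,0],[0,0,-0.14]],[[0,0,0],[0,0,0]]]' 
for i in 1 2 3; do python3 -m handwheel '[[[-0.95,0.13,0],[0,0,0]],[[-0.95,0.13,0],[0,0,0]],[[-0.95,0.13,0],[0,0,0]],[[-0.95,0.13,0],[0,0,0]],[[-0.95,0.13,0],[0,0,0]]]'  >>log.txt; done
python3 -m handwheel '[[[0,0,0],[0,0,0]],[[0,0,0],[0,0,0]],[[0,0,0],[0,0,0]]]' 
python3 go.py .574 .002 .060 1.734
python3 - <<'E'
from rig import *;import cv2,numpy as np
d=snapshot("wrist");cv2.imwrite("pics/w2.png",d["color"]);np.savez("w2.npz",**d)
E
```

```text
time: 7.15
ee_pos: [0.4642, 0.361, 0.1224]
ee_rot: [3.141, -0.0, 1.736]
wrist_force: [0.1, -0.7, -0.8]
opening: 0.0591
grip_force: 30.0
time: 8.65
ee_pos: [0.5697, 0.0179, 0.1217]
ee_rot: [-3.141, -0.001, 1.732]
wrist_force: [-0.1, 0.5, -0.9]
opening: 0.0597
grip_force: 30.0
t 8.65 pos [0.5697 0.0179 0.1217] rot [-3.141e+00 -1.000e-03  1.732e+00] open 59.7 grip 30.0 F [-0.1  0.5 -0.9]
turn [-0.001 -0.001 -0.002] then shift [-0.65  0.07  2.47]
```

View pics/w2.png

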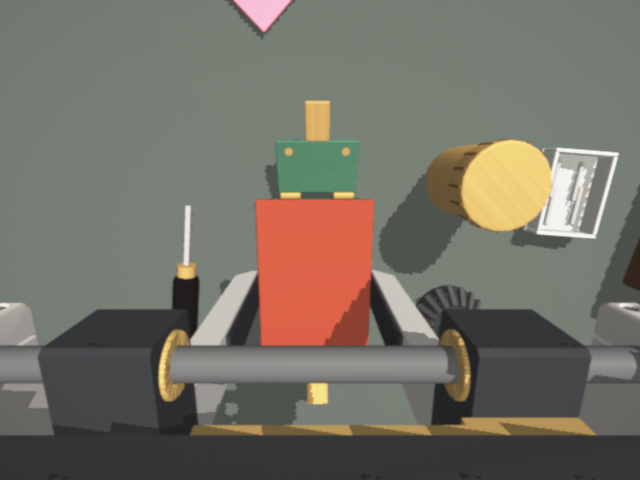

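The held sheet (far corners (256,200), (374,200)) lines up with the case; tab at (317,120). I'll check the sheet's offset in the grip and the tab position.

```bash
python3 - <<'E'
from h import *
d=dict(np.load("w2.npz"));P=cloud(d);K=d["K"]
def ray(u,v,z):
    r=d["T"][:3,:3]@[(u-K[0,2])/K[0,0],-(v-K[1,2])/K[1,1],-1];c=d["T"][:3,3];return (c+r*(z-c[2])/r[2])*1000
b=P[230:320,280:350];r=d["range_z"][230:320,280:350]>0;z=np.median(b[r][:,2]);print('sheet top z',z)
e=(ray(256,200,z)+ray(374,200,z))/2
ax=np.array([np.cos(1.733),np.sin(1.733)]);tcp=np.array([569.7,17.9])
print('sheet edge mid',e,'centre along tool x',(e[:2]-tcp)@ax-50,'across',(e[:2]-tcp)@[ax[1],-ax[0]])
print('tab',ray(317.5,120,.037),'panel hinge-end mid',ray(317.5,194,.0155))
print(P[120,317]*1000,P[165,317]*1000)
E
```

```text
sheet top z 0.12988295163294739
sheet edge mid [561.36926608  65.92030789 129.88295163] centre along tool x -1.2646581279940534 across -0.46642293816591396
tab [555.7055683  113.06429852  37.        ] panel hinge-end mid [565.0304037   57.93895767  15.5       ]
[555.3513688  112.93707702  37.66752571] [560.70136505  81.17507734  24.49164513]
```

```bash
python3 -m handwheel '[[[-0.4,0.05,0],[0,0,0]],[[-0.22,0.03,0.5],[0,0,0]],[[0,0,1],[0,0,0]],[[0,0,1],[0,0,0]],[[0,0,0.7],[0,0,0]]]' >>log.txt
python3 -m handwheel '[[[0,0,0.4],[0,0,0]],[[0,0,0.15],[0,0,0]],[[0,0,0.0],[0,0,0]],[[0,0,0],[0,0,0]]]'
python3 go.py .5736 .0026 .021 1.734
```

```text
time: 9.45
ee_pos: [0.5755, 0.0024, 0.0287]
ee_rot: [3.14, 0.001, 1.735]
wrist_force: [0.3, 0.1, -0.2]
opening: 0.0593
grip_force: 30.0
t 9.45 pos [0.5755 0.0024 0.0287] rot [3.140e+00 1.000e-03 1.735e+00] open 59.3 grip 30.0 F [ 0.3  0.1 -0.2]
turn [0.002 0.001 0.001] then shift [ 0.02 -0.08  0.31]
```

```bash
python3 -m handwheel '[[[0,-0.06,0.1],[0,0,0]],[[0,0,0.1],[0,0,0]],[[0,0,0.06],[0,0,0]],[[0,0,0],[0,0,0]],[[0,0,0],[0,0,0]]]'
python3 -m handwheel '[[[0,0,0.04],[0,0,0]],[[0,0,0],[0,0,0]],[[0,0,0],[0,0,0]]]'
```

```text
time: 9.87
ee_pos: [0.5735, 0.002, 0.0218]
ee_rot: [3.141, 0.0, 1.734]
wrist_force: [0.1, 0.4, 1.1]
opening: 0.059
grip_force: 30.0
time: 10.12
ee_pos: [0.5735, 0.0021, 0.0218]
ee_rot: [3.141, 0.0, 1.734]
wrist_force: [-1.8, 0.4, 7.3]
opening: 0.0591
grip_force: 30.0
```

```bash
python3 -m handwheel '[[[0,0,0],[0,0,0]],[[0,0,0],[0,0,0]],[[0,0,0],[0,0,0]]]' 70 >>log.txt
python3 -m handwheel '[[[0,0,-0.3],[0,0,0]],[[0,0,-0.8],[0,0,0]],[[0,0,-1],[0,0,0]],[[0,0,-1],[0,0,0]],[[0,0,-1],[0,0,0]]]' >>log.txt
python3 -m handwheel '[[[0,0,-1],[0,0,0.1]],[[0,0,0],[0,0,0.14]],[[0,0,0],[0,0,0.14]],[[0,0,0],[0,0,0.14]],[[0,0,0],[0,0,0.14]]]' 50 >>log.txt
python3 -m handwheel '[[[0,0,0],[0,0,0.14]],[[0,0,0],[0,0,0.14]],[[0,0,0],[0,0,0.14]],[[0,0,0],[0,0,0.14]],[[0,0,0],[0,0,0.14]]]' >>log.txt
python3 -m handwheel '[[[0,0,0],[0,0,0.14]],[[0,0,0],[0,0,0.14]],[[0,0,0],[0,0,0.14]],[[0,0,0],[0,0,0.14]],[[0,0,0],[0,0,0.03]]]'
python3 go.py .468 -.348 .15 .2
```

```text
time: 12.03
ee_pos: [0.5732, 0.0021, 0.1482]
ee_rot: [3.141, -0.0, 0.2]
wrist_force: [0.7, 0.9, 0.4]
opening: 0.0502
grip_force: 0.0
t 12.03 pos [0.5732 0.0021 0.1482] rot [ 3.141 -0.     0.2  ] open 50.2 grip 0.0 F [0.7 0.9 0.4]
turn [ 0. -0. -0.] then shift [-6.91 12.89 -0.07]
```

```bash
for i in 1 2 3; do python3 -m handwheel '[[[-0.46,0.86,0],[0,0,0]],[[-0.46,0.86,0],[0,0,0]],[[-0.46,0.86,0],[0,0,0]],[[-0.46,0.86,0],[0,0,0]],[[-0.46,0.86,0],[0,0,0]]]' >>log.txt; done
python3 -m handwheel '[[[0,0,0],[0,0,0]],[[0,0,0],[0,0,0]],[[0,0,0],[0,0,0]]]' >>log.txt
python3 go.py .468 -.348 .013 .2
python3 - <<'E'
from rig import *;import cv2,numpy as np
d=snapshot("wrist");cv2.imwrite("pics/w3.png",d["color"]);np.savez("w3.npz",**d)
t=snapshot("top");np.savez("top1.npz",**t)
from h import *
P=cloud(d);g=(d["range_z"]>0)&(abs(P[...,0]-.468)<.06)&(abs(P[...,1]+.348)<.06)&(np.arange(480)[:,None]<335)
q=P[g&(P[...,2]>.025)&(P[...,2]<.04)];print('rib',len(q),rect(q),np.percentile(q[:,2],[10,50,90]))
q=P[g&(P[...,2]>.006)&(P[...,2]<.04)];print('plate',len(q),rect(q))
P=cloud(t)
hsv=cv2.cvtColor(t["color"],cv2.COLOR_BGR2HSV).astype(int)
m=(hsv[...,0]<14)&(hsv[...,1]>180);m[:200]=0;m[280:]=0;m[:,:290]=0;m[:,390:]=0
print('sep',m.sum(),rect(onplane(t,m,.029)))
E
```

```text
t 13.53 pos [ 0.4691 -0.3478  0.1479] rot [-3.14  -0.     0.203] open 49.6 grip 0.0 F [ 0.7  0.2 -0.9]
turn [-0.001 -0.     0.004] then shift [-0.04 -0.    5.4 ]
rib 1367 (array([ 467.9, -350.1]), array([19.6, 55.3]), np.float32(0.198)) [0.02977631 0.03086246 0.0318196 ]
plate 5462 (array([ 467.2, -350. ]), array([52.1, 96.4]), np.float32(0.194))
sep 1369 (array([574.5,   1. ]), array([60.5, 99.9]), np.float32(-1.407))
```

View pics/w3.png

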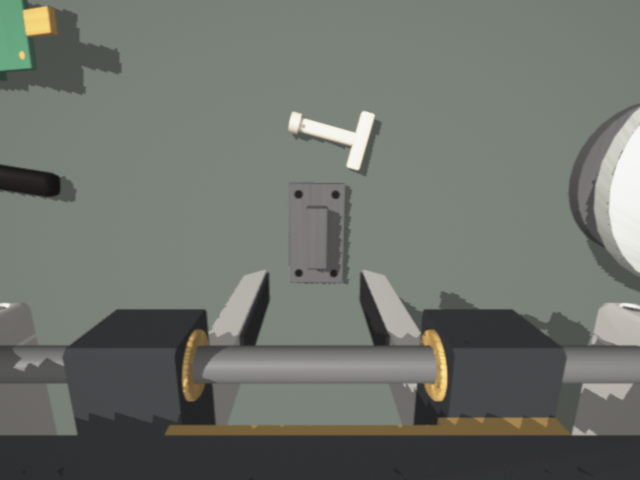

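The wrist view shows the cap plate centred at (317,232) between the fingers, rib up, with the clamp screw clear at (335,140). It agrees with the top view, and the separator landed within 1 mm of the base plate. Next: grip the rib.

```bash
python3 -m handwheel '[[[-0.06,0.07,0.8],[0,0,0]],[[0,0,1],[0,0,0]],[[0,0,1],[0,0,0]],[[0,0,1],[0,0,0]],[[0,0,0.8],[0,0,0]]]' >>log.txt
python3 -m handwheel '[[[0,0,0.5],[0,0,0]],[[0,0,0.18],[0,0,0]],[[0,0,0.05],[0,0,0]],[[0,0,0],[0,0,0]],[[0,0,0],[0,0,0]]]'
python3 -m handwheel '[[[0,0,0],[0,0,0]],[[0,0,0],[0,0,0]],[[0,0,0],[0,0,0]],[[0,0,0],[0,0,0]],[[0,0,0],[0,0,0]]]' 12
python3 -m handwheel '[[[0,0,-0.1],[0,0,0]],[[0,0,-0.2],[0,0,0]],[[0,0,-0.4],[0,0,0]],[[0,0,-0.5],[0,0,0]],[[0,0,-0.5],[0,0,0]]]'
python3 go.py .574 .001 .12 1.734
```

```text
time: 14.47
ee_pos: [0.4689, -0.3508, 0.0158]
ee_rot: [3.14, -0.001, 0.203]
wrist_force: [-0.4, -0.1, 0.1]
opening: 0.0501
grip_force: 0.0
time: 14.88
ee_pos: [0.4679, -0.3502, 0.015]
ee_rot: [-3.141, -0.0, 0.202]
wrist_force: [0.3, 5.5, 4.5]
opening: 0.0199
grip_force: 2.6
time: 15.3
ee_pos: [0.4677, -0.3503, 0.0577]
ee_rot: [-3.141, 0.001, 0.203]
wrist_force: [-0.3, -0.2, -3.6]
opening: 0.0198
grip_force: 30.0
t 15.3 pos [ 0.4677 -0.3503  0.0577] rot [-3.141e+00  1.000e-03  2.030e-01] open 19.8 grip 30.0 F [-0.3 -0.2 -3.6]
turn [-1.00e-03 -0.00e+00 -1.95e+00] then shift [13.18  6.48 -2.49]
```

```bash
for i in 1 2 3; do python3 -m handwheel '[[[0,0,-0.17],[0,0,-0.13]],[[0,0,-0.17],[0,0,-0.13]],[[0,0,-0.17],[0,0,-0.13]],[[0,0,-0.17],[0,0,-0.13]],[[0,0,-0.17],[0,0,-0.13]]]' >>log.txt; done
for i in 1 2 3; do python3 -m handwheel '[[[0.87,0.43,0],[0,0,0]],[[0.87,0.43,0],[0,0,0]],[[0.87,0.43,0],[0,0,0]],[[0.87,0.43,0],[0,0,0]],[[0.87,0.43,0],[0,0,0]]]' >>log.txt; done
python3 -m handwheel '[[[0,0,0],[0,0,0]],[[0,0,0],[0,0,0]],[[0,0,0],[0,0,0]]]' >>log.txt
python3 go.py .5740 .0010 .044 1.734
python3 - <<'E'
from rig import *;import cv2,numpy as np
from h import *
d=snapshot("wrist");np.savez("w4.npz",**d);s=state();P=cloud(d)
g=(d["range_z"]>0)&(np.hypot(P[...,0]-s["ee_pos"][0],P[...,1]-s["ee_pos"][1])<.07)&(np.arange(480)[:,None]<340)
q=P[g&(P[...,2]>.09)];q=q[(q[:,2]<s["ee_pos"][2]+.003)]
yaw=s["ee_rot"][2];ax=np.array([np.cos(yaw),np.sin(yaw)]);r=(q[:,:2]-s["ee_pos"][:2])*1000
print('cap',len(q),rect(q),np.percentile(q[:,2],[5,50,95]),'far edge along tool x',np.percentile(r@ax,[99,99.8]),'across',np.percentile(r@[ax[1],-ax[0]],[1,99]))
cv2.imwrite("pics/w4.png",d["color"])
E
```

```text
t 18.05 pos [ 0.5737 -0.0028  0.1211] rot [-3.141e+00  1.000e-03  1.735e+00] open 19.6 grip 30.0 F [-0.4 -0.6 -4.9]
turn [-0.001  0.001  0.001] then shift [0.15 0.04 3.08]
cap 5985 (array([571.8,   3.9]), array([52.3, 84.4]), np.float32(-1.415)) [0.11574002 0.11709083 0.11826425] far edge along tool x [49.09399031 49.16437849] across [-26.1395595   24.88558556]
```

View pics/w4.png

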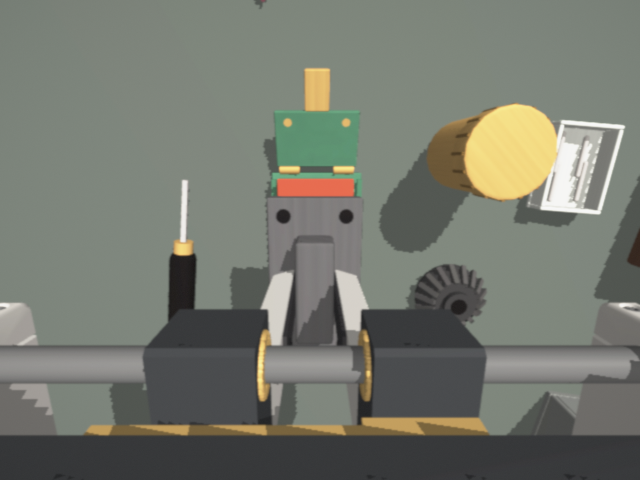

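The cap hangs square over the red sheet (cap edge at row 197, columns 268–363), 1.1 mm forward in the grip. Lowering it gently.

```bash
python3 -m handwheel '[[[0.1,0.04,0.4],[0,0,0]],[[0,0,0.8],[0,0,0]],[[0,0,0.8],[0,0,0]],[[0,0,0.5],[0,0,0]],[[0,0,0.25],[0,0,0]]]' >>log.txt
python3 -m handwheel '[[[0,0,0.08],[0,0,0]],[[0,0,0],[0,0,0]],[[0,0,0],[0,0,0]]]'
python3 -m handwheel '[[[0,0,0.06],[0,0,0]],[[0,0,0.06],[0,0,0]],[[0,0,0.03],[0,0,0]],[[0,0,0],[0,0,0]],[[0,0,0],[0,0,0]]]'
python3 go.py .5744 -.0001 .0435 1.734
```

```text
time: 18.77
ee_pos: [0.5753, -0.0002, 0.0508]
ee_rot: [3.14, 0.0, 1.734]
wrist_force: [-0.3, 0.3, -3.3]
opening: 0.0197
grip_force: 30.0
time: 19.18
ee_pos: [0.5747, 0.0002, 0.0466]
ee_rot: [3.141, 0.0, 1.734]
wrist_force: [-0.9, -0.1, -4.2]
opening: 0.0201
grip_force: 30.0
t 19.18 pos [5.747e-01 2.000e-04 4.660e-02] rot [3.141 0.    1.734] open 20.1 grip 30.0 F [-0.9 -0.1 -4.2]
turn [0. 0. 0.] then shift [-0.01 -0.01  0.12]
```

```bash
python3 -m handwheel '[[[0,0,0.04],[0,0,0]],[[0,0,0.04],[0,0,0]],[[0,0,0.02],[0,0,0]],[[0,0,0],[0,0,0]],[[0,0,0],[0,0,0]]]'
python3 -m handwheel '[[[0,0,0.03],[0,0,0]],[[0,0,0.02],[0,0,0]],[[0,0,0],[0,0,0]],[[0,0,0],[0,0,0]]]'
```

```text
time: 19.6
ee_pos: [0.5747, 0.0003, 0.044]
ee_rot: [3.142, 0.0, 1.734]
wrist_force: [0.1, 0.1, -3.3]
opening: 0.0197
grip_force: 30.0
time: 19.93
ee_pos: [0.5747, 0.0002, 0.044]
ee_rot: [3.141, 0.0, 1.734]
wrist_force: [-3.4, 0.1, 4.6]
opening: 0.0195
grip_force: 30.0
```

Contact made at 9 N. Release, rise, and go over to the left tab.

```bash
python3 -m handwheel '[[[0,0,0],[0,0,0]],[[0,0,0],[0,0,0]],[[0,0,0],[0,0,0]]]' 45 >>log.txt
python3 -m handwheel '[[[0,0,-0.2],[0,0,0]],[[0,0,-0.8],[0,0,0]],[[0,0,-0.9],[0,0,0]],[[0,0,-0.9],[0,0,0]],[[0,0,-0.9],[0,0,0]]]' >>log.txt
python3 -m handwheel '[[[0.9,0,0],[0,0,0]],[[0.92,0,0],[0,0,0]],[[0.92,0,0],[0,0,0]],[[0.92,0,0],[0,0,0]],[[0.92,0,0],[0,0,0]]]' >>log.txt
python3 -m handwheel '[[[0,0,0.6],[0,0,0]],[[0,0,1],[0,0,0]],[[0,0,1],[0,0,0]],[[0,0,0],[0,0,0]],[[0,0,0],[0,0,0]]]' >>log.txt
python3 go.py .556 .1132 .02 1.734
python3 - <<'E'
from h import *;from rig import *
t=snapshot("top");P=cloud(t);np.savez("top2.npz",**t);g=t["range_z"]>0
g[:200]=0;g[290:]=0;g[:,290:300]=0;g[:,:300]=0;g[:,390:]=0
q=P[g&(P[...,2]>.046)&(P[...,2]<.075)];print('rib',len(q),rect(q),np.percentile(q[:,2],[10,50,90]))
E
```

```text
t 21.43 pos [0.5552 0.1131 0.0696] rot [-3.139 -0.     1.734] open 45.2 grip 0.0 F [ 0.1  0.  -0.1]
turn [-0.003 -0.     0.   ] then shift [-0.    0.03  1.98]
rib 301 (array([5.68e+02, 3.00e-01]), array([42.1, 86.2]), np.float32(-1.515)) [0.05500914 0.05975587 0.06297994]
```

```bash
python3 -m handwheel '[[[0,0.03,1],[0,0,0]],[[0,0,0.7],[0,0,0]],[[0,0,0.25],[0,0,0]],[[0,0,0],[0,0,0]],[[0,0,0],[0,0,0]]]'
python3 -m handwheel '[[[0,0,0],[0,0,0]],[[0,0,0],[0,0,0]],[[0,0,0],[0,0,0]],[[0,0,0],[0,0,0]],[[0,0,0],[0,0,0]]]' 10
python3 -m handwheel '[[[-0.166,0,-0.346],[0,0,0]],[[0,0,0],[0,0,0]],[[-0.221,0,-0.314],[0,0,0]],[[0,0,0],[0,0,0]],[[-0.266,0,-0.274],[0,0,0]]]'
python3 -m handwheel '[[[0,0,0],[0,0,0]],[[-0.307,0,-0.230],[0,0,0]],[[0,0,0],[0,0,0]],[[-0.341,0,-0.178],[0,0,0]],[[0,0,0],[0,0,0]]]'
python3 -m handwheel '[[[-0.365,0,-0.12],[0,0,0]],[[0,0,0],[0,0,0]],[[-0.377,0,-0.062],[0,0,0]],[[-0.194,0,-0.01],[0,0,0]],[[0,0,0],[0,0,0]]]'
python3 - <<'E'
from rig import *;import cv2
cv2.imwrite("pics/s5.png",cv2.resize(snapshot("side")["color"][150:330,250:430],None,fx=3.2,fy=3.2))
E
```

```text
time: 21.9
ee_pos: [0.5579, 0.1133, 0.0227]
ee_rot: [3.14, 0.0, 1.734]
wrist_force: [0.7, 1.1, 0.4]
opening: 0.0446
grip_force: 0.0
time: 22.32
ee_pos: [0.5562, 0.1133, 0.0217]
ee_rot: [-3.141, -0.0, 1.734]
wrist_force: [-1.8, 1.2, 1.6]
opening: 0.0175
grip_force: 30.0
time: 22.73
ee_pos: [0.5587, 0.0981, 0.0441]
ee_rot: [-3.14, -0.002, 1.734]
wrist_force: [0.4, 4.5, -7.5]
opening: 0.0172
grip_force: 31.2
time: 23.15
ee_pos: [0.5616, 0.0808, 0.0554]
ee_rot: [-3.141, -0.0, 1.733]
wrist_force: [-2.7, 3.3, -0.8]
opening: 0.0174
grip_force: 30.0
time: 23.57
ee_pos: [0.5653, 0.0585, 0.0606]
ee_rot: [-3.141, -0.001, 1.733]
wrist_force: [-3.5, 3.3, 4.6]
opening: 0.0172
grip_force: 30.0
```

View pics/s5.png

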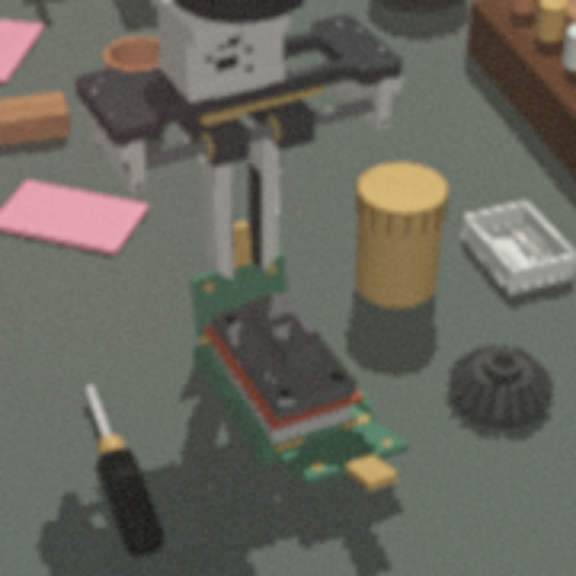

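The crop shows the left end nearly upright at (240,280) in the grip, with the stack square. I'll push inwards to the stop.

```bash
python3 -m handwheel '[[[-0.1,0,0],[0,0,0]],[[-0.1,0,0],[0,0,0]],[[0,0,0],[0,0,0]],[[0,0,0],[0,0,0]]]'
python3 -m handwheel '[[[-0.1,0,0.02],[0,0,0]],[[-0.1,0,0.02],[0,0,0]],[[0,0,0],[0,0,0]],[[0,0,0],[0,0,0]]]'
```

```text
time: 23.95
ee_pos: [0.566, 0.0542, 0.0608]
ee_rot: [-3.141, -0.001, 1.734]
wrist_force: [-4.2, 4.5, 5.4]
opening: 0.017
grip_force: 30.0
time: 24.28
ee_pos: [0.5669, 0.0491, 0.0605]
ee_rot: [-3.142, -0.001, 1.734]
wrist_force: [-5.2, 4.4, 8.9]
opening: 0.0165
grip_force: 30.0
```

```bash
python3 -m handwheel '[[[-0.1,0,0],[0,0,0]],[[-0.1,0,0],[0,0,0]],[[0,0,0],[0,0,0]]]'
python3 -m handwheel '[[[-0.1,0,0],[0,0,0]],[[-0.1,0,0],[0,0,0]],[[0,0,0],[0,0,0]]]'
python3 - <<'E'
from h import *;from rig import *
t=snapshot("side");P=cloud(t);hsv=cv2.cvtColor(t["color"],cv2.COLOR_BGR2HSV).astype(int)
cv2.imwrite("pics/s6.png",cv2.resize(t["color"][200:290,290:380],None,fx=6,fy=6))
ax=np.array([-.163,.987]);m=(hsv[...,0]>45)&(hsv[...,0]<90)&(hsv[...,1]>90)&(t["range_z"]>0);q=P[m];u=(q[:,:2]-[.5749,.003])@ax*1000
for z in range(15,60,6):
    k=(q[:,2]*1000>z)&(q[:,2]*1000<z+6)&(u>30)
    if k.sum()>3: print(z+3,k.sum(),np.median(u[k]).round(1))
E
```

```text
time: 24.53
ee_pos: [0.5673, 0.0459, 0.0602]
ee_rot: [-3.141, -0.004, 1.733]
wrist_force: [-5.2, 8.9, 7.3]
opening: 0.0137
grip_force: 38.5
time: 24.78
ee_pos: [0.5673, 0.0456, 0.0601]
ee_rot: [-3.141, -0.013, 1.73]
wrist_force: [-5.6, 21.1, 8.1]
opening: 0.014
grip_force: 34.7
```

View pics/s6.png

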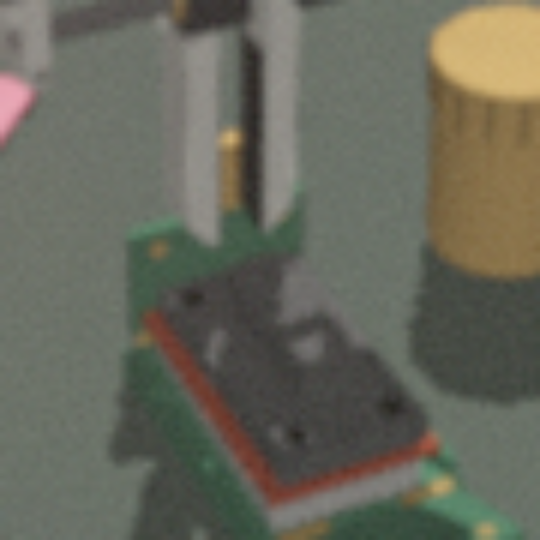

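The fingers seem to have slid past the tab edge (opening 14 mm is less than the tab's 18). I'll release, go outside the tab with closed fingers, and push it flat against its stop.

```bash
python3 -m handwheel '[[[0.15,0,0],[0,0,0]],[[0,0,0],[0,0,0]]]' 45 >>log.txt
python3 -m handwheel '[[[0,0,0],[0,0,0]],[[0,0,-0.5],[0,0,0]],[[0,0,-0.8],[0,0,0]],[[0,0,-0.7],[0,0,0]],[[0,0,0],[0,0,0]]]' >>log.txt
python3 -m handwheel '[[[0.8,0,0],[0,0,0]],[[0.8,0,0],[0,0,0]],[[0.3,0,0],[0,0,0]],[[0,0,0],[0,0,0]],[[0,0,0],[0,0,0]]]' 0 >>log.txt
python3 - <<'E'
from h import *;from rig import *
s=state();print(s["ee_pos"],s["opening"])
ax=np.array([-.163,.987])
for n in("side","top"):
    t=snapshot(n);P=cloud(t);hsv=cv2.cvtColor(t["color"],cv2.COLOR_BGR2HSV).astype(int)
    u=(P[...,:2]-[.5749,.003])@ax*1000;w=(P[...,:2]-[.5749,.003])@[.987,.163]*1000
    for nm,m in(("green",(hsv[...,0]>45)&(hsv[...,0]<90)&(hsv[...,1]>90)&(abs(w)<34)),("yellow",(hsv[...,0]>12)&(hsv[...,0]<35)&(hsv[...,1]>110)&(abs(w)<12))):
        m=m&(t["range_z"]>0)&(u>35)&(u<110);z=P[...,2]*1000
        for a in range(15,95,8):
            k=m&(z>a)&(z<a+8)
            if k.sum()>3: print(n,nm,a+4,k.sum(),np.median(u[k]).round(1))
E
```

```text
[0.5608838  0.088372   0.10825151] 0.015411852193583434
side yellow 59 6 52.0
side yellow 67 22 51.5
side yellow 75 22 51.7
side yellow 83 22 51.6
top green 19 5 42.7
```

The tab's inner face stands vertical (u ≈ 51.6 mm at every height from 59 to 83 mm), so the left end is upright. On to the right end.

```bash
python3 -m handwheel '[[[-0.99,0,0],[0,0,0]],[[-0.99,0,0],[0,0,0]],[[-0.99,0,0],[0,0,0]],[[-0.99,0,0],[0,0,0]],[[-0.99,0,0],[0,0,0]]]' 45 >>log.txt
python3 -m handwheel '[[[-0.99,0,0],[0,0,0]],[[-0.99,0,0],[0,0,0]],[[-0.99,0,0],[0,0,0]],[[0,0,0],[0,0,0]],[[0,0,0],[0,0,0]]]' >>log.txt
python3 go.py .5932 -.1073 .0215 1.734
python3 - <<'E'
from h import *;from rig import *
t=snapshot("wrist");P=cloud(t);hsv=cv2.cvtColor(t["color"],cv2.COLOR_BGR2HSV).astype(int)
g=(t["range_z"]>0)&(np.hypot(P[...,0]-.593,P[...,1]+.107)<.035)&(P[...,2]>.02)&(P[...,2]<.055)
q=P[g&(hsv[...,0]>12)&(hsv[...,0]<35)&(hsv[...,1]>110)];print(len(q),len(q) and (rect(q),np.median(q,0)))
E
```

```text
t 26.77 pos [ 0.5929 -0.1083  0.1084] rot [-3.141  0.     1.731] open 45.2 grip 0.0 F [ 0.   0.8 -0.2]
turn [-0.     0.    -0.004] then shift [0.04 0.02 3.48]
99 ((array([ 591.8, -107.8]), array([16.9, 26.3]), np.float32(-1.41)), array([ 0.58971971, -0.10666547,  0.03643038]))
```

```bash
python3 -m handwheel '[[[0.02,0,0.8],[0,0,0]],[[0,0,1],[0,0,0]],[[0,0,1],[0,0,0]],[[0,0,0.5],[0,0,0]],[[0,0,0.15],[0,0,0]]]' >>log.txt
python3 -m handwheel '[[[0,0,0],[0,0,0]],[[0,0,0],[0,0,0]]]'
python3 -m handwheel '[[[0,0,0],[0,0,0]],[[0,0,0],[0,0,0]],[[0,0,0],[0,0,0]],[[0,0,0],[0,0,0]],[[0,0,0],[0,0,0]]]' 10
python3 -m handwheel '[[[0.166,0,-0.346],[0,0,0]],[[0,0,0],[0,0,0]],[[0.221,0,-0.314],[0,0,0]],[[0,0,0],[0,0,0]],[[0.266,0,-0.274],[0,0,0]]]'
python3 -m handwheel '[[[0,0,0],[0,0,0]],[[0.307,0,-0.230],[0,0,0]],[[0,0,0],[0,0,0]],[[0.341,0,-0.178],[0,0,0]],[[0,0,0],[0,0,0]]]'
python3 -m handwheel '[[[0.365,0,-0.12],[0,0,0]],[[0,0,0],[0,0,0]],[[0.377,0,-0.062],[0,0,0]],[[0.194,0,-0.01],[0,0,0]],[[0,0,0],[0,0,0]]]'
python3 -m handwheel '[[[0.1,0,0],[0,0,0]],[[0.1,0,0],[0,0,0]],[[0,0,0],[0,0,0]],[[0,0,0],[0,0,0]]]'
python3 -m handwheel '[[[0.1,0,0],[0,0,0]],[[0.1,0,0],[0,0,0]],[[0,0,0],[0,0,0]],[[0,0,0],[0,0,0]]]'
```

```text
time: 27.4
ee_pos: [0.5932, -0.1052, 0.0231]
ee_rot: [3.141, -0.0, 1.735]
wrist_force: [0.5, -0.1, -0.4]
opening: 0.045
grip_force: 0.0
time: 27.82
ee_pos: [0.5931, -0.106, 0.023]
ee_rot: [3.141, 0.0, 1.734]
wrist_force: [-0.3, 0.8, -0.5]
opening: 0.0151
grip_force: 0.0
time: 28.23
ee_pos: [0.59, -0.09, 0.0458]
ee_rot: [-3.141, 0.0, 1.734]
wrist_force: [0.4, -0.5, -0.4]
opening: 0.0101
grip_force: 0.0
time: 28.65
ee_pos: [0.5875, -0.0725, 0.0567]
ee_rot: [3.141, -0.001, 1.735]
wrist_force: [0.1, -0.4, -0.2]
opening: 0.0101
grip_force: 0.0
time: 29.07
ee_pos: [0.5834, -0.0495, 0.0609]
ee_rot: [-3.141, -0.001, 1.735]
wrist_force: [-0.8, 0.8, -0.5]
opening: 0.0099
grip_force: 0.0
time: 29.4
ee_pos: [0.583, -0.0458, 0.0608]
ee_rot: [-3.141, 0.0, 1.734]
wrist_force: [0.4, -0.4, 0.4]
opening: 0.01
grip_force: 0.0
time: 29.73
ee_pos: [0.5821, -0.0407, 0.0609]
ee_rot: [-3.142, 0.0, 1.734]
wrist_force: [-0.2, 0.4, 0.2]
opening: 0.0102
grip_force: 0.0
```

The right tab wasn't caught: the fingers closed on nothing. I need to look.

```bash
python3 -m handwheel '[[[0,0,-0.5],[0,0,0]],[[0,0,-0.8],[0,0,0]],[[0,0,-0.7],[0,0,0]],[[0,0,0],[0,0,0]],[[0,0,0],[0,0,0]]]'
python3 - <<'E'
from rig import *;import cv2,numpy as np
t=snapshot("side");a=cv2.resize(t["color"][200:330,290:390],None,fx=4,fy=4)
u=snapshot("wrist");cv2.imwrite("pics/s7.png",a)
P=__import__('h').cloud(t)
for v,x in((297,366),(298,368),(294,362)): print(P[v,x]*1000)
E
```

```text
time: 30.15
ee_pos: [0.5829, -0.041, 0.1116]
ee_rot: [3.14, 0.001, 1.734]
wrist_force: [0.3, -0.1, -0.6]
opening: 0.0103
grip_force: 0.0
[597.62959128 -96.56727568  19.87256838]
[601.17360264 -97.73065608  17.47088787]
[593.64140802 -86.31623978  18.72718385]
```

View pics/s7.png

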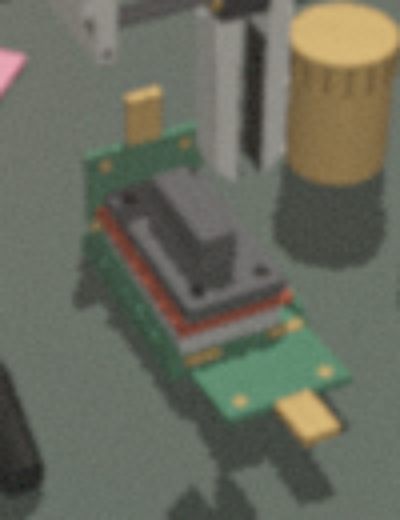

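The side crop shows the left end standing, the stack square, and the right end pushed down nearly flat (tab at (308,415)). The fingers must have touched the panel's edge on the way down. Measuring its angle.

```bash
python3 - <<'E'
from h import *;from rig import *
ax=np.array([.163,-.987])
for n in("side","top"):
    t=snapshot(n);P=cloud(t);hsv=cv2.cvtColor(t["color"],cv2.COLOR_BGR2HSV).astype(int)
    u=(P[...,:2]-[.5749,.003])@ax*1000;w=(P[...,:2]-[.5749,.003])@[.987,.163]*1000;z=P[...,2]*1000
    for nm,m in(("green",(hsv[...,0]>45)&(hsv[...,0]<90)&(hsv[...,1]>90)&(abs(w)<34)),("yellow",(hsv[...,0]>12)&(hsv[...,0]<35)&(hsv[...,1]>110)&(abs(w)<12))):
        m=m&(t["range_z"]>0)&(u>50)&(u<150)&(z<60)&(z>3)
        k=np.nonzero(m);
        if m.sum()>10: print(n,nm,m.sum(),'fit z=a*u+b',np.polyfit(u[m],z[m],1).round(3),'u range',np.percentile(u[m],[2,50,98]).round(1),'z',np.percentile(z[m],[2,50,98]).round(1),'w',np.percentile(w[m],[2,50,98]).round(1))
E
```

```text
side yellow 92 fit z=a*u+b [0.1   9.554] u range [105.6 119.7 131. ] z [18.6 21.6 24. ] w [-11.3  -3.4   5.9]
top yellow 108 fit z=a*u+b [ 0.062 16.   ] u range [104.4 117.1 129.1] z [18.  23.4 28.1] w [-8.8 -0.7  7.8]
```

Right end is at about 0.12 rad, tab centre u ≈ 116 mm, top z ≈ 22 mm. I'll grip further out (u = 120 mm), low, with no sideways move near the panel.

```bash
python3 -m handwheel '[[[-0.8,0,0],[0,0,0]],[[-0.8,-0.03,0],[0,0,0]],[[-0.8,0,0],[0,0,0]],[[-0.61,0,0],[0,0,0]],[[0,0,0],[0,0,0]]]' 42 >>log.txt
python3 -m handwheel '[[[0,0,0.4],[0,0,0]],[[0,0,0.8],[0,0,0]],[[0,0,0.8],[0,0,0]],[[0,0,0.8],[0,0,0]],[[0,0,0.6],[0,0,0]]]'
python3 -m handwheel '[[[0,0,0.4],[0,0,0]],[[0,0,0.25],[0,0,0]],[[0,0,0.1],[0,0,0]],[[0,0,0],[0,0,0]],[[0,0,0],[0,0,0]]]'
python3 -m handwheel '[[[0,0,0],[0,0,0]],[[0,0,0],[0,0,0]],[[0,0,0],[0,0,0]],[[0,0,0],[0,0,0]],[[0,0,0],[0,0,0]]]' 10
```

```text
time: 31.18
ee_pos: [0.592, -0.1133, 0.0235]
ee_rot: [-3.139, -0.002, 1.735]
wrist_force: [-0.5, 0.9, -0.3]
opening: 0.0419
grip_force: 0.0
time: 31.6
ee_pos: [0.5942, -0.1151, 0.0077]
ee_rot: [3.141, 0.001, 1.734]
wrist_force: [0.5, -0.5, -0.5]
opening: 0.0421
grip_force: 0.0
time: 32.02
ee_pos: [0.5939, -0.1154, 0.0075]
ee_rot: [3.141, 0.0, 1.734]
wrist_force: [-0.1, 0.3, 0.9]
opening: 0.0174
grip_force: 30.0
```

Gripped. Raising along the arc.

```bash
python3 -m handwheel '[[[0.082,0,-0.399],[0,0,0]],[[0,0,0],[0,0,0]],[[0.143,0,-0.384],[0,0,0]],[[0,0,0],[0,0,0]],[[0.205,0,-0.356],[0,0,0]]]'
python3 -m handwheel '[[[0,0,0],[0,0,0]],[[0.256,0,-0.317],[0,0,0]],[[0,0,0],[0,0,0]],[[0.305,0,-0.274],[0,0,0]],[[0,0,0],[0,0,0]]]'
python3 -m handwheel '[[[0.346,0,-0.220],[0,0,0]],[[0,0,0],[0,0,0]],[[0.374,0,-0.164],[0,0,0]],[[0,0,0],[0,0,0]],[[0.397,0,-0.1],[0,0,0]]]'
python3 -m handwheel '[[[0.2,0,-0.02],[0,0,0]],[[0.235,0,-0.018],[0,0,0]],[[0,0,0],[0,0,0]],[[0.1,0,0],[0,0,0]],[[0,0,0],[0,0,0]]]'
python3 -m handwheel '[[[0.1,0,0],[0,0,0]],[[0.1,0,0],[0,0,0]],[[0,0,0],[0,0,0]],[[0,0,0],[0,0,0]]]'
```

```text
time: 32.43
ee_pos: [0.592, -0.1047, 0.035]
ee_rot: [-3.141, -0.0, 1.734]
wrist_force: [2.8, 1.3, -7.7]
opening: 0.017
grip_force: 30.0
time: 32.85
ee_pos: [0.5896, -0.0897, 0.0511]
ee_rot: [3.141, -0.0, 1.735]
wrist_force: [1.3, 1.0, -5.1]
opening: 0.0173
grip_force: 30.0
time: 33.27
ee_pos: [0.5855, -0.0649, 0.0629]
ee_rot: [3.141, 0.003, 1.734]
wrist_force: [1.6, -4.0, -6.6]
opening: 0.0174
grip_force: 30.0
time: 33.68
ee_pos: [0.5833, -0.051, 0.0647]
ee_rot: [3.141, 0.002, 1.735]
wrist_force: [0.2, -4.0, 2.8]
opening: 0.0174
grip_force: 30.0
time: 34.02
ee_pos: [0.5824, -0.046, 0.0646]
ee_rot: [3.141, 0.002, 1.734]
wrist_force: [0.2, -5.2, 5.1]
opening: 0.0173
grip_force: 30.0
```

```bash
python3 -m handwheel '[[[0.1,0,0],[0,0,0]],[[0.1,0,0],[0,0,0]],[[0,0,0],[0,0,0]]]'
python3 -m handwheel '[[[0.08,0,0],[0,0,0]],[[0.05,0,0],[0,0,0]],[[0,0,0],[0,0,0]]]'
python3 - <<'E'
from h import *;from rig import *
t=snapshot("side");P=cloud(t);hsv=cv2.cvtColor(t["color"],cv2.COLOR_BGR2HSV).astype(int);ax=np.array([.163,-.987])
u=(P[...,:2]-[.5749,.003])@ax*1000;w=(P[...,:2]-[.5749,.003])@[.987,.163]*1000;z=P[...,2]*1000
for nm,m in(("green",(hsv[...,0]>45)&(hsv[...,0]<90)&(hsv[...,1]>80)&(abs(w)<36)),("yellow",(hsv[...,0]>12)&(hsv[...,0]<35)&(hsv[...,1]>90)&(abs(w)<12))):
    m=m&(t["range_z"]>0)&(u>35)&(u<130)
    for a in range(12,95,8):
        k=m&(z>a)&(z<a+8)
        if k.sum()>3: print(nm,a+4,k.sum(),np.median(u[k]).round(1))
E
```

```text
time: 34.27
ee_pos: [0.5823, -0.0449, 0.0645]
ee_rot: [3.141, 0.009, 1.736]
wrist_force: [0.1, -14.6, 3.0]
opening: 0.0168
grip_force: 30.0
time: 34.52
ee_pos: [0.5823, -0.0447, 0.0645]
ee_rot: [3.141, 0.014, 1.738]
wrist_force: [0.7, -21.0, 0.3]
opening: 0.0171
grip_force: 30.0
green 16 6 59.6
green 24 22 60.0
green 32 16 60.2
green 40 11 60.0
green 48 11 59.6
green 56 13 59.1
yellow 56 4 59.4
yellow 64 28 60.1
yellow 72 27 60.0
yellow 80 33 59.4
yellow 88 20 58.9
```

Right end is vertical and on its stop. Release, rise clear, and check everything.

```bash
python3 -m handwheel '[[[-0.15,0,0],[0,0,0]],[[-0.05,0,0],[0,0,0]]]' >>log.txt
python3 -m handwheel '[[[0,0,0],[0,0,0]],[[0,0,0],[0,0,0]],[[0,0,0],[0,0,0]],[[0,0,0],[0,0,0]]]' 45 >>log.txt
python3 -m handwheel '[[[0,0,-0.5],[0,0,0]],[[0,0,-1],[0,0,0]],[[0,0,-1],[0,0,0]],[[0,0,-1],[0,0,0]],[[0,0,-1],[0,0,0]]]' >>log.txt
python3 -m handwheel '[[[-1,0,0],[0,0,0]],[[-1,0,0],[0,0,0]],[[-1,0,0],[0,0,0]],[[-1,0,0],[0,0,0]],[[-1,0,0],[0,0,0]]]' >>log.txt
python3 -m handwheel '[[[-1,0,0],[0,0,0]],[[-1,0,0],[0,0,0]],[[0,0,0],[0,0,0]],[[0,0,0],[0,0,0]],[[0,0,0],[0,0,0]]]'
python3 - <<'E'
from h import *;from rig import *
t=snapshot("side");T=snapshot("top")
P=cloud(t);hsv=cv2.cvtColor(t["color"],cv2.COLOR_BGR2HSV).astype(int);ax=np.array([-.163,.987])
u=(P[...,:2]-[.5749,.003])@ax*1000;w=(P[...,:2]-[.5749,.003])@[.987,.163]*1000;z=P[...,2]*1000
ok=t["range_z"]>0
y=(hsv[...,0]>12)&(hsv[...,0]<35)&(hsv[...,1]>90)&(abs(w)<12)&ok&(z>58)&(z<90)
for sg in(1,-1):
    m=y&(sg*u>35)&(sg*u<90);print('tab',sg,m.sum(),'slope du/dz',np.polyfit(z[m],sg*u[m],1).round(3))
g=ok&(abs(u)<47)&(abs(w)<40)
for nm,a,b in(('captop',36,42),('rib',56,62)):
    m=g&(z>a)&(z<b)&(hsv[...,1]<90);q=P[m];A=np.c_[q[:,:2],np.ones(len(q))];c=np.linalg.lstsq(A,q[:,2],rcond=None)[0]
    print(nm,m.sum(),rect(q),'u,w',np.percentile(u[m],[1,99]).round(1),np.percentile(w[m],[1,99]).round(1),'tilt',c[:2].round(3),'z',np.median(q[:,2]))
a=cv2.resize(T["color"][130:310,260:420],None,fx=2.9,fy=2.9);b=cv2.resize(t["color"][190:310,300:390],None,fy=522/120,fx=3.3)
b=b[:a.shape[0]];a=a[:b.shape[0]];cv2.imwrite("pics/end.png",np.hstack([a,b]));print(a.shape,b.shape)
E
```

```text
time: 36.32
ee_pos: [0.6097, -0.2133, 0.1754]
ee_rot: [-3.141, -0.002, 1.734]
wrist_force: [0.4, -0.0, -0.6]
opening: 0.045
grip_force: 0.0
tab 1 99 slope du/dz [ 0.077 46.224]
tab -1 124 slope du/dz [-5.7000e-02  6.3827e+01]
captop 339 (array([572. ,   5.7]), array([52.9, 82.7]), np.float32(-1.407)) u,w [-36.7  44. ] [-28.7  22.6] tilt [ 0.012 -0.003] z 0.0381625955554582
rib 196 (array([572.7,  -1. ]), array([20.9, 57. ]), np.float32(-1.389)) u,w [-30.6  23.1] [-12.7   6.8] tilt [-0.001  0.004] z 0.05796814130869821
(522, 464, 3) (522, 297, 3)
```

View pics/end.png

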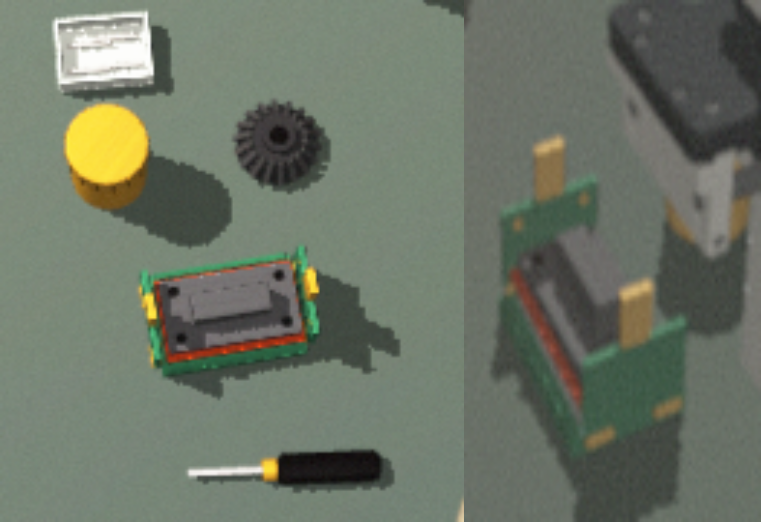

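Final pictures: both ends are upright (their vertical readings sum to a lean of about 0.02 rad). The cap lies level and rib up on the separator at (230,305), and the canister, gear, awl and tray are undisturbed. Handing in.

```bash
python3 -c "
from rig import *
print(sign_off())"
```

```text
the job is handed in; nothing more can be done
None
```

I handed in the job at about 36 s: in the last pictures the separator and cap plate lay squarely stacked on the base plate, rib up, with both ends upright; sign-off returned no verdict.

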